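# Put the mixed-up seasonings back on their colour-coded stands

## Task

The four seasonings on the worktop in front of you are all on the wrong stands. Put each one upright in the stand of its own colour (red cap on red, green cap on green, black mill on black, yellow cap on yellow), one in each stand and flat on its floor, parking one on the bare bamboo board whenever a stand has to be emptied first. Knock nothing over and leave the mayonnaise jar where it is.

Things in the scene. Friction and masses are not known exactly. Their poses are not given: they have to be found in the camera images.
- red_shaker: tall glass spice jar with a red cap and red label: 42 mm across, 147 mm tall; glass body up to 110 mm, cap 40 mm across above; about 0.13 kg; grasp the fixed cap from above at about 122 mm. Loose, upright; origin at the centre of its underside, z up.
- green_shaker: tall glass spice jar with a green cap and green label: 42 mm across, 147 mm tall; glass body up to 110 mm, cap 40 mm across above; about 0.13 kg; grasp the fixed cap from above at about 122 mm. Loose, upright; origin at the centre of its underside, z up.
- black_mill: glass pepper mill with a rounded black head: 49 mm across, 153 mm tall; the glass reaches up to 103 mm (42 mm across at its top), the head, 48 mm across at most and fixed, from 103 to 153 mm; about 0.16 kg; it can be grasped by the head at about 128 mm. Loose, upright; origin at the centre of its underside, z up.
- yellow_bottle: amber jar of mustard with a white label and a yellow screw cap: 42 mm across, 135 mm tall; about 0.16 kg; grasp it from above at about 105 mm. Loose, upright; origin at the centre of its underside, z up.
- stand_red: red round stand fixed to the worktop, home of the seasoning with the red cap: a thin wooden foot 94 mm across carrying a red cup 82 mm across outside, 70 mm inside, with a low lip; the cup's floor is 8 mm and the top of the lip 14 mm above the worktop. At the start a wrong seasoning stands in it. Origin at the centre of its underside, on the worktop; z up.
- stand_green: green round stand fixed to the worktop, home of the seasoning with the green cap: a thin wooden foot 94 mm across carrying a green cup 82 mm across outside, 70 mm inside, with a low lip; the cup's floor is 8 mm and the top of the lip 14 mm above the worktop. At the start a wrong seasoning stands in it. Origin at the centre of its underside, on the worktop; z up.
- stand_black: black round stand fixed to the worktop, home of the seasoning with the black head: a thin wooden foot 94 mm across carrying a black cup 82 mm across outside, 70 mm inside, with a low lip; the cup's floor is 8 mm and the top of the lip 14 mm above the worktop. At the start a wrong seasoning stands in it. Origin at the centre of its underside, on the worktop; z up.
- stand_yellow: yellow round stand fixed to the worktop, home of the seasoning with the yellow cap: a thin wooden foot 94 mm across carrying a yellow cup 82 mm across outside, 70 mm inside, with a low lip; the cup's floor is 8 mm and the top of the lip 14 mm above the worktop. At the start a wrong seasoning stands in it. Origin at the centre of its underside, on the worktop; z up.
- board: bare bamboo board, 126 x 142 mm and 14 mm thick, fixed flat on the worktop; a free place, wide enough for one seasoning to wait on. Origin at the centre of its underside, on the worktop; its flat top is 14 mm above that; z up, long side along its y.
- mayo_jar: bystander: squat clear jar of pale mayonnaise with a dark brown lid, 70 mm across, 86 mm tall, loose; to be left alone. Origin at the centre of its underside, z up.

How it is judged:
By the outcome, as a careful person would: the job done as asked, in the order asked, and still so for the second after the job is handed in, with the robot touching nothing.
It also fails if it takes over 136 s, if anything falls off the work surface, if the arm or the gripper's body presses on something with over 40 N, if the wrist force passes 120 N, or if a joint passes its speed limit or range.

## Robot

A 6-joint arm with a two-finger parallel gripper is mounted at the origin on a cart in front of the work surface, level with it; the furniture and walls round the work are solid. World frame = base frame: x ahead of the robot, y to its left, z up, the work surface at z = 0. Lengths are in m, angles in rad, forces in N, time in s.
With the tool pointing down it reaches from about 0.25 to 0.8 m from the base axis. Payload 8.5 kg.
Tool frame: the origin (TCP) lies on the centre line of the jaws, within the pads' length; the fingertips stand 19 mm ahead of it and the grasp point (between the pads) is the TCP; z points along the fingers, y is the line along which they close (so a half turn about z gives the same grasp; the last joint's range is limited). The gripper opens to 85 mm and grips with 20 to 120 N. Pads are 22 mm wide; open, the fingers measure 114 mm over their backs; the gripper's body (76 mm by 85 mm) begins 54 mm behind the grasp point. The pads swing forward as they close: fully open they stand 13 mm farther back than shut.
Start: joints at [-1.148, 0.238, -0.013, 1.319, 0, 1.571], TCP at [0.215, -0.479, 0.217] pointing down, gripper open.
Joint ranges: [-2.66, 2.66], [-1.03, 1.9], [-1.14, 1.46], [-1.82, 2.27], [-1.45, 1.34], [-3.14, 3.14]. Speed limits (rad/s): [2.22, 2.22, 2.79, 3.14, 3.14, 3.14].

## Interface

Orientations are given as a unit quaternion [x, y, z, w].
In Python, from workcell import * gives the robot as it stands.
- The arm moves only by the shell command python3 -m crank 'ROWS' [FORCE]. ROWS is a JSON object whose one key "motion" holds a list of rows, each a list of 5 numbers: the closure, from 0 (fully open) to 1 (shut), then the shift along the tool's x, y, z in m, then the turn about the tool's z in degrees. A call has 1 to 12 rows; each row is the pose to reach, as a shift and turn from the pose commanded when the call began, along the tool's axes at that moment; what a row does not reach only later rows make up. A row lasts 1/12 s, in which the tool goes at most 41.7 mm and 7.16 degrees, less where a joint would pass 70% of its speed; a pose out of reach is approached as far as the arm can. A call with a gripper value outside its range is refused whole. The fingers move at their own pace and stop on an object; FORCE is the grip in N (left out, the last holds). Time passes only in rows, so rows that repeat a pose let the fingers close. It gives the time, the measured TCP pose, the force, the opening and the grip force at its end, in the units of the state.
- get_state(): the state, without advancing time (a new reading comes with each control period).
- snapshot(name): name is "scene" or "top" or "wrist"; returns a dict with "img" (400x640x3 uint8, red, green, blue), "fx", "fy", "cx", "cy" (pixels), "R" (3x3) and "t" (3): a world point X has camera coordinates R X + t; the wrist camera has in their place "T_tool_cam" (4x4, takes a point from camera to tool coordinates, whose origin is the TCP and whose axes are the flange's). Camera axes: x right, y down, z forward; pixel columns grow to the right and rows downward; lengths in m; the calibration is good to about 2 mm. The wrist camera is an equidistant fisheye: a pixel r from the principal point sees the ray r / f radians off the axis. A picture is of the moment at which its call begins: read the wrist's pose just before it. There is no depth.
- finish_job(): hands the job in; it is judged then, once.
Trained networks look in a picture, given as the dict that the camera call returned (one of the last four; its "shot" number tells which), for a name from the list of things; names that differ only in an ending like _2 or _b are one class to them, and where a whole thing is asked for, a point or a joint stands for the part that bears it (a point fixed in the world has none). Each returns a list of dicts, best first, with "p" (0 to 1); they miss things now and then, are a little off and sometimes report something else, mostly with a low value. They report only what shows in the picture. A call takes as long as a camera call.
- regions_of(picture, label): "region" (400x640 bool, what is visible of it) and "uv" ([column, row] in pixels, amid what is visible of it).
- place_of(picture, label): "uv" ([column, row] in pixels: a listed point, or the origin of a listed thing).
The state is a dict: "t": time; "qpos": joint angles; "dq": joint speeds; "effort": joint torques, N m; "tool_pos": TCP position; "ee_rot": TCP orientation; "contact_force": force on the tool from outside, world axes, zero at the start; "moment": the same for the moment, N m; "finger_gap": finger opening in m; "finger_force": force on a finger pad.
Only numpy, scipy, OpenCV 4.12 (cv2) and the standard library are available. Lean on these libraries where they do the work, as an engineer would, in place of code of your own. Each camera call takes 0.05 s, during which the arm holds its last target. There are 200 camera calls.

## Working session

There is one attempt and no reset: what is moved stays moved. The work goes in short steps, Python scripts to look and compute and a shell command to move; the robot and the scene stay as the last step left them, time stands still between calls to the robot, and variables do not carry over. Pictures are saved under pics/ and viewed, at most 14 in all, crops included, and the job is handed in when it is done.

```bash
mkdir -p pics; cat > h.py <<'E'
from workcell import *
import numpy as np, cv2
from scipy.spatial.transform import Rotation as Rn
TH=["red_shaker","green_shaker","black_mill","yellow_bottle","stand_red","stand_green","stand_black","stand_yellow","board","mayo_jar"]
def ray(s,uv):
    R=np.array(s["R"]);t=np.array(s["t"])
    d=R.T@np.array([(uv[0]-s["cx"])/s["fx"],(uv[1]-s["cy"])/s["fy"],1]);return -R.T@t,d
def atz(s,uv,z):
    o,d=ray(s,uv);return o+d*(z-o[2])/d[2]
E
python3 - <<'E'
from h import *
st=get_state();print({k:np.round(st[k],3).tolist() for k in ("t","qpos","tool_pos","ee_rot","finger_gap")})
for n in("top","scene"):
    s=snapshot(n);cv2.imwrite(f"pics/{n}0.png",s["img"][:,:,::-1])
    print(n,"cam",np.round(-np.array(s["R"]).T@s["t"],3))
    for l in TH:
        z=0.008 if l in TH[:4] else 0
        for r in place_of(s,l)[:2]:
            print(l,round(r["p"],2),np.round(r["uv"]),np.round(atz(s,r["uv"],z),3))
E
```

```text
{'t': 0.0, 'qpos': [-1.148, 0.239, -0.014, 1.319, -0.0, 1.571], 'tool_pos': [0.215, -0.478, 0.216], 'ee_rot': [0.978, 0.21, -0.0, -0.001], 'finger_gap': 0.085}
top cam [0.347 0.068 0.873]
red_shaker 0.56 [250. 175.] [0.621 0.195 0.008]
green_shaker 0.8 [384. 243.] [ 0.439 -0.097  0.008]
black_mill 0.67 [198. 248.] [0.459 0.318 0.008]
yellow_bottle 0.76 [306. 243.] [0.451 0.077 0.008]
stand_red 0.57 [200. 251.] [0.454 0.317 0.   ]
stand_green 0.77 [303. 239.] [0.462 0.084 0.   ]
stand_black 0.94 [386. 246.] [ 0.432 -0.101  0.   ]
stand_yellow 0.91 [251. 173.] [0.628 0.195 0.   ]
board 0.58 [414. 157.] [ 0.637 -0.192  0.   ]
mayo_jar 0.62 [339. 164.] [ 0.632 -0.015  0.   ]
scene cam [-0.245  0.829  0.495]
green_shaker 0.93 [380. 206.] [ 0.444 -0.112  0.008]
black_mill 0.61 [246. 266.] [0.456 0.324 0.008]
black_mill 0.17 [243. 225.] [0.62  0.205 0.008]
yellow_bottle 0.9 [327. 228.] [0.455 0.082 0.008]
stand_red 0.89 [248. 266.] [0.465 0.314 0.   ]
stand_green 0.57 [322. 230.] [0.471 0.082 0.   ]
stand_black 0.62 [380. 208.] [ 0.447 -0.119  0.   ]
stand_yellow 0.59 [244. 228.] [0.619 0.203 0.   ]
board 0.75 [348. 185.] [ 0.625 -0.194  0.   ]
board 0.39 [248. 265.] [0.468 0.312 0.   ]
mayo_jar 0.73 [305. 200.] [ 0.638 -0.025  0.   ]
mayo_jar 0.37 [379. 211.] [ 0.438 -0.101  0.   ]
```

View pics/top0.png

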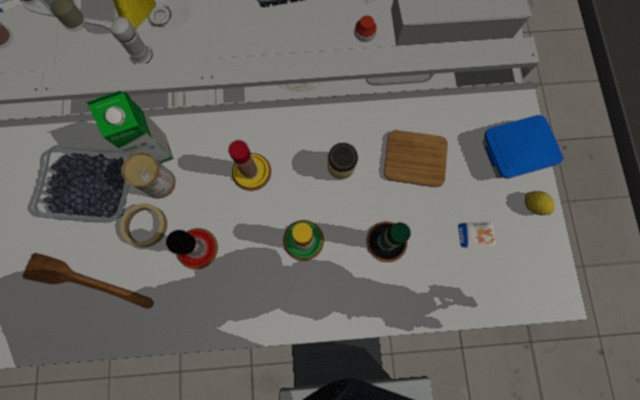

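View pics/scene0.png

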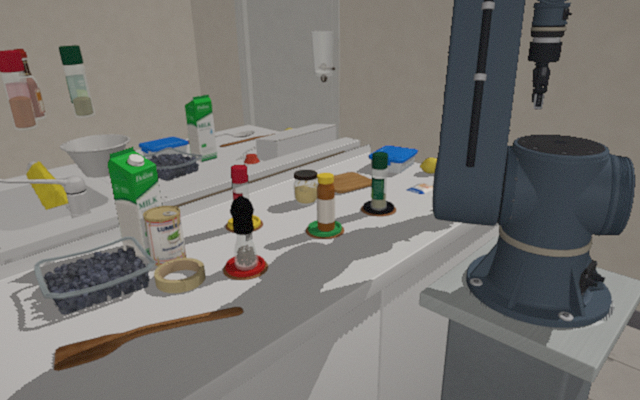

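```bash
cat >> h.py <<'E'
from scipy.optimize import least_squares
COL=dict(red=[((0,120,60),(9,255,255)),((170,120,60),(180,255,255))],green=[((45,90,25),(95,255,255))],yellow=[((20,120,80),(34,255,255))],black=[((0,0,0),(180,255,42))])
CAP=dict(red=(.110,.147,.020),green=(.110,.147,.020),yellow=(.110,.135,.019),black=(.103,.153,.022))
def mask(s,col,uv,rad):
    h=cv2.cvtColor(s["img"],cv2.COLOR_RGB2HSV);m=np.zeros(h.shape[:2],np.uint8)
    for a,b in COL[col]: m|=cv2.inRange(h,a,b)
    w=np.zeros_like(m);cv2.circle(w,tuple(int(round(x)) for x in uv),rad,255,-1);m&=w
    n,l,st,c=cv2.connectedComponentsWithStats(m)
    return (l==1+np.argmax(st[1:,4])).astype(np.uint8) if n>1 else m
def proj(s,P):
    c=np.array(P)@np.array(s["R"]).T+s["t"];return np.c_[s["fx"]*c[:,0]/c[:,2]+s["cx"],s["fy"]*c[:,1]/c[:,2]+s["cy"]]
def cyl(xy,z0,z1,r):
    a=np.linspace(0,2*np.pi,40);return np.array([[xy[0]+r*np.cos(t),xy[1]+r*np.sin(t),z] for z in(z0,z1) for t in a])
def cen(s,xy,c,base):
    z0,z1,r=CAP[c];h=cv2.convexHull(proj(s,cyl(xy,z0+base,z1+base,r)).astype(np.float32));m=cv2.moments(h)
    return np.array([m["m10"],m["m01"]])/m["m00"],m["m00"]
def cap(s,c,xy0,base=.008,rad=22):
    g,A=cen(s,xy0,c,base);m=mask(s,c,g,rad);M=cv2.moments(m,True)
    if M["m00"]<20: return None
    t=np.array([M["m10"],M["m01"]])/M["m00"]
    r=least_squares(lambda p:cen(s,p,c,base)[0]-t,xy0,x_scale=.01,diff_step=1e-4)
    return r.x,M["m00"]/cen(s,r.x,c,base)[1],m
E
python3 - <<'E'
from h import *
S={n:snapshot(n) for n in("top","scene")}
on=dict(black=("red",(.457,.318)),yellow=("green",(.456,.082)),green=("black",(.438,-.101)),red=("yellow",(.62,.197)))
for n,s in S.items():
  v=s["img"][:,:,::-1].copy()
  for c,(b,p) in on.items():
    r=cap(s,c,p)
    if r: v[r[2]>0]=(255,0,255);print(n,c,"cap",r[0].round(4),"area ratio",round(r[1],2))
    g=proj(s,[[*p,.012]])[0];m=mask(s,b,g,30);v[m>0]=(255,255,0)
    q=np.array([atz(s,(x,y),.014)[:2] for y,x in np.argwhere(m)],np.float32)
    if len(q)>20: print("   stand",b,np.round(cv2.minEnclosingCircle(q),4) if 0 else cv2.minEnclosingCircle(q))
  x0,x1=(140,440) if n=="top" else (180,480)
  cv2.imwrite(f"pics/{n}1.png",cv2.resize(v[120:320,x0:x1],None,fx=2.6,fy=2.6))
s=S["top"];m=regions_of(s,"board")[0]["region"];print("board",atz(s,np.argwhere(m).mean(0)[::-1],.014))
E
```

```text
top black cap [0.4558 0.3139] area ratio 0.85
   stand red ((0.45935070514678955, 0.3222529888153076), 0.04281117767095566)
top yellow cap [0.4575 0.0826] area ratio 1.01
   stand green ((0.45996367931365967, 0.08435636758804321), 0.04084763303399086)
top green cap [ 0.4414 -0.1034] area ratio 0.68
   stand black ((0.4477550983428955, -0.10745684802532196), 0.04853340983390808)
top red cap [0.6303 0.1956] area ratio 0.8
   stand yellow ((0.6292923092842102, 0.1928757280111313), 0.04178237169981003)
scene black cap [0.4369 0.3381] area ratio 0.82
   stand red ((0.45303118228912354, 0.33148109912872314), 0.04629634693264961)
scene yellow cap [0.4661 0.0738] area ratio 0.73
   stand green ((0.45306891202926636, 0.0919889360666275), 0.0466681607067585)
scene green cap [ 0.4439 -0.1046] area ratio 0.8
   stand black ((0.4344199001789093, -0.09305799007415771), 0.04398978129029274)
scene red cap [0.6312 0.1968] area ratio 0.88
   stand yellow ((0.6089186668395996, 0.1815396100282669), 0.039824020117521286)
board [ 0.62773523 -0.1927312   0.014     ]
```

View pics/top1.png

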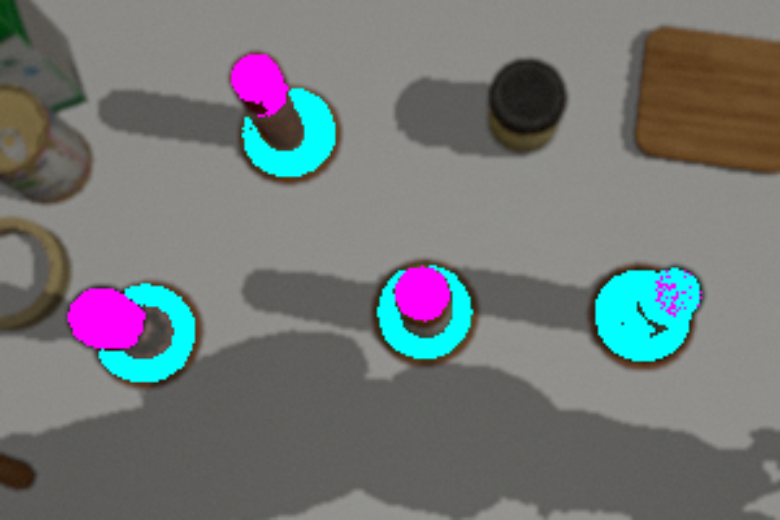

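```bash
cat >> h.py <<'E'
def go(x,y,z,yaw=90):
    st=get_state();R=Rn.from_quat(st["ee_rot"]).as_matrix();p=np.array(st["tool_pos"])
    cy=np.degrees(np.arctan2(R[1,0],R[0,0]));d=R.T@(np.array([x,y,z])-p)
    print("t",round(st["t"],2),"pos",p.round(4),"yaw",cy.round(1),"-> shift",d.round(4),"turn",round(-((yaw-cy+180)%360-180),1),"gap",round(st["finger_gap"],4),"F",np.round(st["contact_force"],1))
E
python3 - <<'E'
from h import *
s=snapshot("top")
for n,(u,v),z in [("stand_black",(641,314),.014),("stand_red",(146,333),.014),("green cap",(678,292),.155),("red cap",(257,78),.155),("mill head",(98,316),.155),("yellow cap",(422,293),.143)]:
    print(n,atz(s,(140+u/2.6,120+v/2.6),z).round(4))
go(.44,-.103,.28)
E
```

```text
stand_black [ 0.4417 -0.1015  0.014 ]
stand_red [0.4588 0.3212 0.014 ]
green cap [ 0.4399 -0.1022  0.155 ]
red cap [0.6266 0.194  0.155 ]
mill head [0.4553 0.3136 0.155 ]
yellow cap [0.4554 0.0818 0.143 ]
t 1.3 pos [ 0.2154 -0.4787  0.2168] yaw 24.2 -> shift [ 0.359  -0.2505 -0.0632] turn -65.8 gap 0.0855 F [-0.3 -0.1 -0.1]
```

```bash
python3 -m crank '{"motion":[[0,0.01,0,-0.03,-4],[0,0.03,-0.02,-0.06,-10],[0,0.06,-0.04,-0.063,-17],[0,0.09,-0.065,-0.063,-24],[0,0.12,-0.085,-0.063,-31],[0,0.15,-0.105,-0.063,-38],[0,0.18,-0.125,-0.063,-45],[0,0.215,-0.15,-0.063,-52],[0,0.25,-0.175,-0.063,-59],[0,0.29,-0.2,-0.063,-65.8],[0,0.33,-0.23,-0.063,-65.8],[0,0.359,-0.25,-0.063,-65.8]]}' 60
python3 - <<'E'
from h import *
import time
snapshot("top");snapshot("top")
go(.44,-.103,.138)
st=get_state();s=snapshot("wrist");print({k:np.round(v,3).tolist() for k,v in s.items() if k!="img"},np.round(st["qpos"],2))
cv2.imwrite("pics/w1.png",s["img"][:,:,::-1])
E
```

```text
t: 2.3
tool_pos: [0.4357, -0.1101, 0.2801]
ee_rot: [0.707, 0.707, 0.0, 0.0]
contact_force: [2.0, -1.3, -0.1]
finger_gap: 0.0853
finger_force: 0.0
t 2.4 pos [ 0.4374 -0.1075  0.2796] yaw 90.4 -> shift [0.0042 0.0025 0.1416] turn 0.4 gap 0.0854 F [-0.2 -0.7 -0.4]
{'fx': 309.707, 'fy': 309.707, 'cx': 318.568, 'cy': 199.143, 'T_tool_cam': [[-0.0, -0.964, -0.266, 0.067], [1.0, -0.0, 0.0, 0.001], [-0.0, -0.266, 0.964, -0.156], [0.0, 0.0, 0.0, 1.0]], 'shot': 8} [-0.24  0.09 -0.03  1.44  0.    1.32]
```

View pics/w1.png

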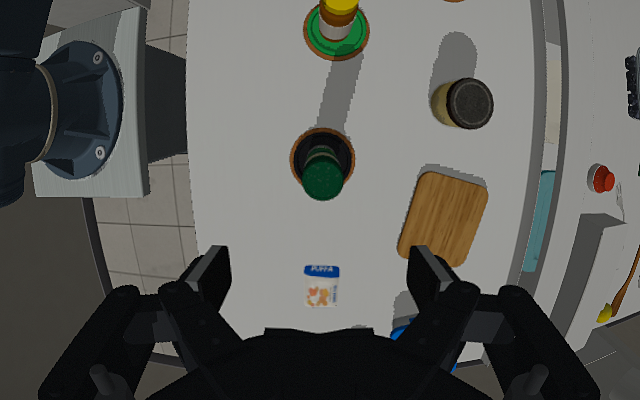

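```bash
cat >> h.py <<'E'
def wpt(s,st,uv,z):
    T=np.array(s["T_tool_cam"]);a=np.array([(uv[0]-s["cx"])/s["fx"],(uv[1]-s["cy"])/s["fy"]]);th=np.hypot(*a)
    d=np.array([*(a/max(th,1e-9)*np.sin(th)),np.cos(th)]);R=Rn.from_quat(st["ee_rot"]).as_matrix()
    o=R@T[:3,3]+st["tool_pos"];d=R@T[:3,:3]@d;return o+d*(z-o[2])/d[2]
E
python3 - <<'E'
from h import *
st=get_state();s=snapshot("wrist")
print("cap",wpt(s,st,(323,180),.155),"stand",wpt(s,st,(323,160),.014))
for n in TH:
    r=place_of(s,n)
    if r: print(n,round(r[0]["p"],2),np.round(r[0]["uv"]),wpt(s,st,r[0]["uv"],.008 if n in TH[:4] else 0).round(3))
b=regions_of(s,"board")[0]["region"];print(wpt(s,st,np.argwhere(b).mean(0)[::-1],.014))
go(.44,-.103,.14)
E
```

```text
cap [ 0.44175891 -0.10136926  0.155     ] stand [ 0.44379886 -0.1028393   0.014     ]
yellow_bottle 0.7 [337.  23.] [0.461 0.091 0.008]
stand_red 0.22 [326. 155.] [ 0.449 -0.097  0.   ]
stand_green 0.7 [342.  31.] [0.469 0.081 0.   ]
board 0.66 [442. 218.] [ 0.632 -0.193  0.   ]
mayo_jar 0.79 [448. 105.] [ 0.627 -0.017  0.   ]
[ 0.62892686 -0.18323679  0.014     ]
t 3.05 pos [ 0.4349 -0.1125  0.2798] yaw 90.0 -> shift [0.0095 0.0051 0.1398] turn -0.0 gap 0.0855 F [-0.7 -0.7  0.9]
```

```bash
python3 - <<'E'
from h import *
P=[]
for i in range(8): P.append([*get_state()["tool_pos"],*get_state()["qpos"]]);snapshot("wrist")
P=np.array(P);print(P.mean(0).round(4),P.std(0).round(4))
E
```

```text
[ 4.3500e-01 -1.1220e-01  2.7980e-01 -2.5250e-01  9.2900e-02 -3.3400e-02
  1.4445e+00  1.0000e-04  1.3181e+00] [0.0001 0.0002 0.     0.0004 0.0001 0.     0.     0.     0.    ]
```

```bash
python3 -m crank '{"motion":[[0,0.005,0.003,0,0],[0,0.01,0.006,0.005,0],[0,0.01,0.006,0.02,0],[0,0.01,0.006,0.04,0],[0,0.01,0.006,0.06,0],[0,0.01,0.006,0.08,0],[0,0.01,0.006,0.1,0],[0,0.01,0.006,0.12,0],[0,0.01,0.006,0.135,0],[0,0.01,0.006,0.145,0],[0,0.01,0.006,0.15,0],[0,0.01,0.006,0.15,0]]}'
python3 - <<'E'
from h import *
snapshot("top");go(.441,-.102,.13)
E
```

```text
t: 4.45
tool_pos: [0.4405, -0.1015, 0.1287]
ee_rot: [0.707, 0.707, -0.001, -0.001]
contact_force: [0.2, 1.1, -0.4]
finger_gap: 0.0858
finger_force: 0.0
t 4.5 pos [ 0.441  -0.1017  0.1295] yaw 90.0 -> shift [-0.0003  0.     -0.0005] turn 0.0 gap 0.0857 F [-0.5  0.6 -0.3]
```

```bash
python3 -m crank '{"motion":[[0.2,0,0,0,0],[0.3,0,0,0,0],[0.4,0,0,0,0],[0.45,0,0,0,0],[0.5,0,0,0,0],[0.55,0,0,0,0],[0.6,0,0,0,0],[0.7,0,0,0,0],[0.8,0,0,0,0],[1,0,0,0,0],[1,0,0,0,0],[1,0,0,0,0]]}' 40
```

```text
t: 5.5
tool_pos: [0.4413, -0.1022, 0.1304]
ee_rot: [0.707, 0.707, 0.0, 0.0]
contact_force: [-0.9, 0.3, 5.4]
finger_gap: 0.0369
finger_force: 39.9
```

```bash
python3 -m crank '{"motion":[[1,0,0,-0.01,0],[1,0,0,-0.03,0],[1,0,0,-0.05,0],[1,-0.005,0.01,-0.06,0],[1,-0.015,0.032,-0.06,0],[1,-0.028,0.058,-0.06,0],[1,-0.042,0.086,-0.06,0],[1,-0.056,0.114,-0.06,0],[1,-0.07,0.142,-0.06,0],[1,-0.082,0.168,-0.06,0],[1,-0.089,0.184,-0.06,0],[1,-0.091,0.189,-0.06,0]]}'
python3 - <<'E'
from h import *
s=snapshot("top");cv2.imwrite("pics/top2.png",s["img"][:,:,::-1])
go(.63,-.193,.138)
E
```

```text
t: 6.5
tool_pos: [0.6321, -0.1941, 0.1883]
ee_rot: [0.707, 0.707, -0.0, -0.0]
contact_force: [-1.3, 0.9, -2.0]
finger_gap: 0.0366
finger_force: 40.8
t 6.55 pos [ 0.6315 -0.1938  0.1883] yaw 90.0 -> shift [ 0.0008 -0.0015  0.0503] turn -0.0 gap 0.0364 F [-0.1  0.4 -1.7]
```

```bash
python3 -m crank '{"motion":[[1,0,0,0.01,0],[1,0,0,0.025,0],[1,0,0,0.038,0],[1,0,0,0.045,0],[1,0,0,0.049,0],[1,0,0,0.05,0],[1,0,0,0.05,0]]}'
python3 - <<'E'
from h import *
s=snapshot("top");go(.63,-.193,.136);cv2.imwrite("pics/top2.png",s["img"][:,:,::-1][100:300,300:500])
E
```

```text
t: 7.13
tool_pos: [0.6298, -0.1928, 0.1401]
ee_rot: [0.707, 0.707, 0.0, 0.0]
contact_force: [0.4, 1.3, -1.5]
finger_gap: 0.0365
finger_force: 40.8
t 7.18 pos [ 0.6301 -0.1929  0.1405] yaw 90.0 -> shift [-0.0001 -0.0001  0.0045] turn 0.0 gap 0.0368 F [ 0.1 -0.1 -1.3]
```

View pics/top2.png

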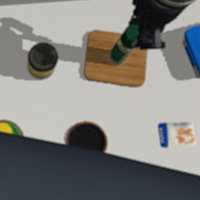

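The crop shows the green jar (about 120,50) held over the middle of the board; the black stand (86,136) is empty. I'll lower the jar until it touches.

```bash
python3 -m crank '{"motion":[[1,0,0,0.002,0],[1,0,0,0.003,0],[1,0,0,0.004,0],[1,0,0,0.0045,0],[1,0,0,0.0045,0]]}'
```

```text
t: 7.6
tool_pos: [0.6305, -0.1933, 0.1365]
ee_rot: [0.707, 0.707, 0.0, 0.001]
contact_force: [-1.4, -0.5, 4.8]
finger_gap: 0.0368
finger_force: 41.5
```

```bash
python3 -m crank '{"motion":[[0.5,0,0,0,0],[0.4,0,0,0,0],[0.3,0,0,0,0],[0.2,0,0,0,0],[0.1,0,0,0,0],[0,0,0,0,0],[0,0,0,0,0],[0,0,0,-0.02,0],[0,0,0,-0.05,0],[0,0,0,-0.08,0],[0,0,0,-0.115,0],[0,0,0,-0.145,0]]}'
python3 - <<'E'
from h import *
s=snapshot("top");r=cap(s,"green",(.63,-.193),.014)
if r: print(r[:2])
s=snapshot("scene");cv2.imwrite("pics/sc2.png",s["img"][120:320,180:480,::-1])
go(.456,.30,.30)
E
```

```text
t: 8.6
tool_pos: [0.6299, -0.193, 0.2825]
ee_rot: [0.707, 0.707, 0.0, 0.0]
contact_force: [0.6, -0.1, 0.0]
finger_gap: 0.0853
finger_force: 0.0
(array([ 0.63356524, -0.19671035]), 0.5610089861234463)
t 8.7 pos [ 0.6317 -0.1935  0.286 ] yaw 90.0 -> shift [ 0.4935 -0.1754 -0.0166] turn 0.0 gap 0.0854 F [-0.  -0.3 -0.2]
```

View pics/sc2.png

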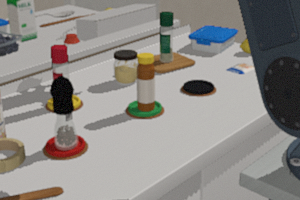

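```bash
python3 -m crank '{"motion":[[0,0.01,-0.004,-0.005,0],[0,0.035,-0.012,-0.005,0],[0,0.065,-0.023,-0.005,0],[0,0.1,-0.035,-0.005,0],[0,0.135,-0.048,-0.005,0],[0,0.17,-0.06,-0.005,0],[0,0.205,-0.073,-0.005,0],[0,0.24,-0.085,-0.005,0],[0,0.275,-0.098,-0.005,0],[0,0.31,-0.11,-0.005,0],[0,0.335,-0.12,-0.005,0],[0,0.345,-0.123,-0.005,0]]}'
python3 - <<'E'
from h import *
snapshot("top");go(.456,.275,.29)
E
```

```text
t: 9.7
tool_pos: [0.5043, 0.155, 0.2845]
ee_rot: [0.706, 0.708, -0.001, -0.001]
contact_force: [0.6, 1.0, -0.2]
finger_gap: 0.0858
finger_force: 0.0
t 9.75 pos [0.5047 0.1552 0.2846] yaw 90.2 -> shift [ 0.12   -0.0483 -0.0053] turn 0.2 gap 0.0857 F [ 0.1  0.3 -0.3]
```

```bash
python3 -m crank '{"motion":[[0,0.01,-0.004,0,0],[0,0.035,-0.013,0,0],[0,0.065,-0.024,0,0],[0,0.095,-0.036,0,0],[0,0.12,-0.045,0,0],[0,0.13,-0.048,0,0],[0,0.13,-0.048,0,0]]}'
python3 - <<'E'
from h import *
snapshot("top");st=get_state();s=snapshot("wrist");cv2.imwrite("pics/w2.png",s["img"][:,:,::-1]);go(.456,.315,.136)
E
```

```text
t: 10.33
tool_pos: [0.4584, 0.2831, 0.2847]
ee_rot: [0.706, 0.708, -0.0, -0.0]
contact_force: [-0.4, -0.4, 0.2]
finger_gap: 0.0857
finger_force: 0.0
t 10.43 pos [0.4591 0.2813 0.2849] yaw 90.0 -> shift [ 0.0338 -0.003   0.1489] turn 0.0 gap 0.0853 F [ 0.1 -0.3  0.7]
```

View pics/w2.png

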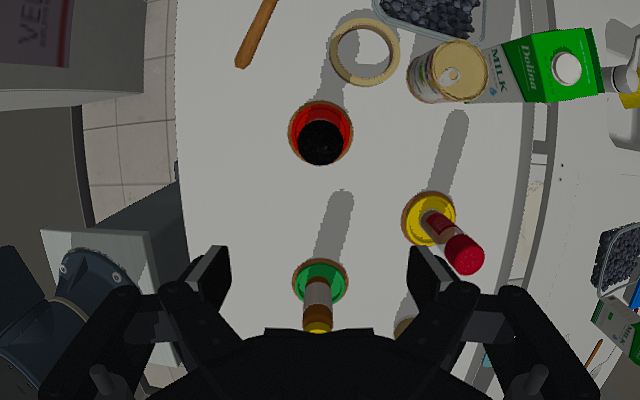

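```bash
python3 - <<'E'
from h import *
st=get_state();s=snapshot("wrist")
for n,uv,z in[("mill",(320,143),.145),("sred",(321,132),.010),("syel",(429,220),.01),("redcap",(467,254),.155),("sgreen",(320,283),.01)]: print(n,wpt(s,st,uv,z).round(4))
go(.456,.317,.136)
E
```

```text
mill [0.4619 0.3222 0.145 ]
sred [0.4639 0.3256 0.01  ]
syel [0.6307 0.1961 0.01  ]
redcap [0.6254 0.2063 0.155 ]
sgreen [0.4629 0.0899 0.01  ]
t 10.48 pos [0.4593 0.2809 0.285 ] yaw 90.0 -> shift [ 0.0362 -0.0032  0.149 ] turn -0.0 gap 0.0853 F [ 0.1  0.3 -0.1]
```

```bash
python3 -m crank '{"motion":[[0,0.012,0,0,0],[0,0.03,0,0.003,0],[0,0.038,0,0.02,0],[0,0.038,0,0.04,0],[0,0.038,0,0.06,0],[0,0.038,0,0.08,0],[0,0.038,0,0.1,0],[0,0.038,0,0.12,0],[0,0.038,0,0.135,0],[0,0.038,0,0.145,0],[0,0.038,0,0.149,0],[0,0.038,0,0.149,0]]}'
python3 - <<'E'
from h import *
snapshot("top");go(.459,.319,.136)
st=get_state();s=snapshot("wrist");cv2.imwrite("pics/w3.png",s["img"][100:400,160:480,::-1])
E
```

```text
t: 11.48
tool_pos: [0.4589, 0.3194, 0.1357]
ee_rot: [0.707, 0.707, -0.001, -0.0]
contact_force: [0.1, 0.3, 0.4]
finger_gap: 0.0855
finger_force: 0.0
t 11.53 pos [0.4593 0.3198 0.1366] yaw 90.0 -> shift [-0.0008 -0.0003  0.0006] turn -0.0 gap 0.0854 F [ 0.6  0.3 -0.1]
```

View pics/w3.png

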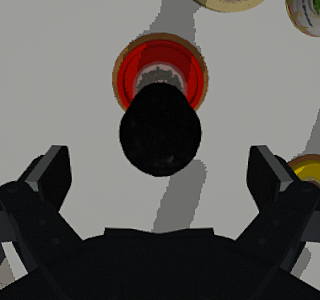

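```bash
python3 -m crank '{"motion":[[0.2,0,0,0,0],[0.3,0,0,0,0],[0.35,0,0,0,0],[0.4,0,0,0,0],[0.45,0,0,0,0],[0.5,0,0,0,0],[0.55,0,0,0,0],[0.7,0,0,0,0],[1,0,0,0,0],[1,0,0,0,0]]}' 50
python3 -m crank '{"motion":[[1,0,0,-0.01,0],[1,0,0,-0.03,0],[1,0,0,-0.06,0],[1,0,0,-0.09,0],[1,0,0,-0.12,0],[1,0,0,-0.15,0],[1,0,0,-0.17,0],[1,0,0,-0.175,0],[1,0,0,-0.175,0]]}'
python3 - <<'E'
from h import *
snapshot("top");go(.442,-.102,.32)
s=snapshot("wrist");cv2.imwrite("pics/w4.png",s["img"][100:400,160:480,::-1])
E
```

```text
t: 12.42
tool_pos: [0.4613, 0.3215, 0.1405]
ee_rot: [0.707, 0.707, 0.004, 0.001]
contact_force: [-2.8, -2.7, 30.2]
finger_gap: 0.0171
finger_force: 42.8
t: 13.17
tool_pos: [0.4595, 0.3203, 0.3127]
ee_rot: [0.707, 0.707, 0.001, 0.0]
contact_force: [0.5, -0.0, -0.1]
finger_gap: -0.0
finger_force: 0.0
t 13.22 pos [0.4591 0.32   0.3111] yaw 90.0 -> shift [-0.422  -0.0173 -0.009 ] turn 0.0 gap -0.0001 F [-0.1 -0.6 -1.4]
```

View pics/w4.png

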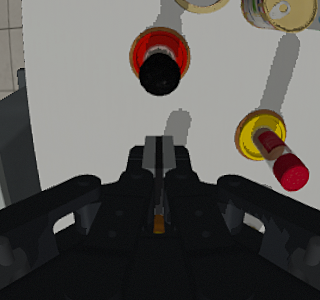

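```bash
python3 -m crank '{"motion":[[0.8,-0.01,0,0,0],[0.4,-0.03,0,0,0],[0,-0.05,0,0,0],[0,-0.06,0,0,0],[0,-0.06,0,0,0],[0,-0.06,0,0,0]]}'
python3 - <<'E'
from h import *
snapshot("top")
st=get_state();s=snapshot("wrist");v=s["img"][:,:,::-1]
m=mask(s,"black",(320,145),55);y,x=np.nonzero(m);print(x.min(),x.max(),y.min(),y.max(),m.sum())
print(wpt(s,st,((x.min()+x.max())/2,y.max()-(x.max()-x.min())/2),.125))
a=v[60:260,200:440].copy()
t=snapshot("top");r=cap(t,"black",(.457,.318),rad=28);print(r[:2]);y,x=np.nonzero(r[2]);print(x.min(),x.max(),y.min(),y.max())
b=t["img"][200:300,140:260,::-1]
cv2.imwrite("pics/m5.png",np.hstack([cv2.resize(a,(360,300)),cv2.resize(b,(360,300))]));go(.459,.319,.125)
E
```

```text
t: 13.77
tool_pos: [0.4589, 0.2593, 0.311]
ee_rot: [0.707, 0.707, -0.0, -0.0]
contact_force: [-0.1, -0.1, -0.1]
finger_gap: 0.0725
finger_force: 0.0
299 340 100 141 1406
[0.46144928 0.32185525 0.125     ]
(array([0.4562635 , 0.33356366]), 1.6809037196856191)
150 195 219 267
t 13.92 pos [0.4589 0.2604 0.311 ] yaw 90.0 -> shift [0.0586 0.0002 0.186 ] turn 0.0 gap 0.0855 F [-0.3  1.   0.8]
```

View pics/m5.png

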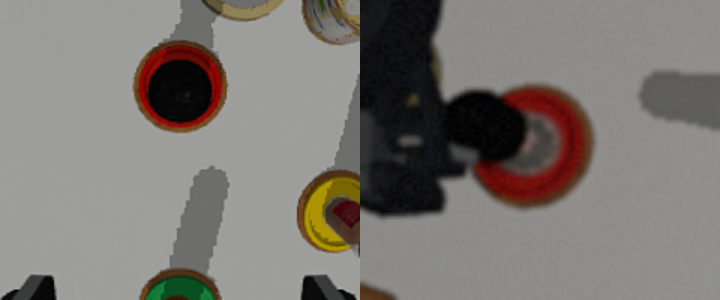

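```bash
python3 -m crank '{"motion":[[0,0.02,0.001,0,0],[0,0.045,0.001,0,0],[0,0.059,0.001,0.01,0],[0,0.061,0.001,0.035,0],[0,0.061,0.001,0.06,0],[0,0.061,0.001,0.085,0],[0,0.061,0.001,0.11,0],[0,0.061,0.001,0.135,0],[0,0.061,0.001,0.16,0],[0,0.061,0.001,0.178,0],[0,0.061,0.001,0.186,0],[0,0.061,0.001,0.188,0]]}'
python3 -m crank '{"motion":[[0.2,0,0,0,0],[0.3,0,0,0,0],[0.35,0,0,0,0],[0.4,0,0,0,0],[0.45,0,0,0,0],[0.5,0,0,0,0],[0.5,0,0,0,0],[0.5,0,0,0,0]]}' 30
```

```text
t: 14.92
tool_pos: [0.4587, 0.3206, 0.1212]
ee_rot: [0.707, 0.708, -0.002, -0.0]
contact_force: [0.2, 0.6, -0.4]
finger_gap: 0.0851
finger_force: 0.0
t: 15.58
tool_pos: [0.4599, 0.3209, 0.1235]
ee_rot: [0.707, 0.707, 0.0, -0.0]
contact_force: [0.6, 0.2, 0.4]
finger_gap: 0.0428
finger_force: 0.0
```

```bash
python3 -m crank '{"motion":[[0.53,0,0,0,0],[0.56,0,0,0,0],[0.6,0,0,0,0],[0.6,0,0,0,0]]}' 30
python3 - <<'E'
from h import *
s=snapshot("wrist");cv2.imwrite("pics/w6.png",s["img"][100:400,160:480,::-1]);go(.46,.321,.123)
E
```

```text
t: 15.92
tool_pos: [0.46, 0.321, 0.1237]
ee_rot: [0.707, 0.707, 0.0, -0.0]
contact_force: [-0.5, -0.9, 4.8]
finger_gap: 0.0381
finger_force: 28.8
t 15.97 pos [0.46   0.321  0.1237] yaw 90.0 -> shift [-0.     -0.      0.0007] turn 0.0 gap 0.0379 F [-0.4 -0.4  6. ]
```

View pics/w6.png

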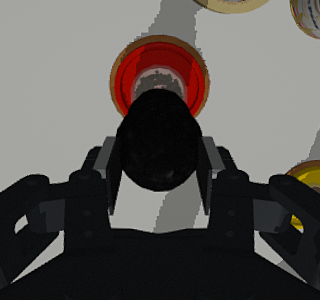

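```bash
python3 -m crank '{"motion":[[0.7,0,0,0,0],[1,0,0,0,0],[1,0,0,0,0],[1,0,0,-0.005,0],[1,0,0,-0.015,0],[1,0,0,-0.03,0],[1,0,0,-0.04,0],[1,0,0,-0.04,0]]}' 35
python3 - <<'E'
from h import *
s=snapshot("wrist");cv2.imwrite("pics/w7.png",s["img"][100:400,160:480,::-1]);go(.442,-.102,.30)
E
```

```text
t: 16.63
tool_pos: [0.4609, 0.3216, 0.1658]
ee_rot: [0.707, 0.707, 0.002, 0.0]
contact_force: [0.6, -0.1, -2.1]
finger_gap: 0.0378
finger_force: 32.9
t 16.68 pos [0.4606 0.3214 0.1646] yaw 90.0 -> shift [-0.4232 -0.0185 -0.136 ] turn 0.0 gap 0.0377 F [-0.   0.3 -2.4]
```

View pics/w7.png

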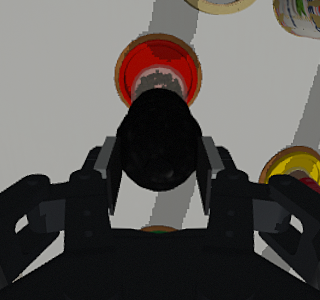

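```bash
python3 -m crank '{"motion":[[1,0,0,-0.02,0],[1,0,0,-0.05,0],[1,0,0,-0.08,0],[1,0,0,-0.11,0],[1,-0.01,0,-0.135,0],[1,-0.03,-0.001,-0.142,0],[1,-0.055,-0.002,-0.142,0],[1,-0.085,-0.004,-0.142,0],[1,-0.115,-0.005,-0.142,0],[1,-0.145,-0.006,-0.142,0],[1,-0.17,-0.007,-0.142,0],[1,-0.185,-0.008,-0.142,0]]}'
python3 -m crank '{"motion":[[1,-0.015,-0.001,0,0],[1,-0.04,-0.002,0,0],[1,-0.07,-0.003,0,0],[1,-0.1,-0.005,0,0],[1,-0.13,-0.006,0,0],[1,-0.16,-0.007,0,0],[1,-0.19,-0.008,0,0],[1,-0.215,-0.009,0,0],[1,-0.23,-0.01,0,0],[1,-0.237,-0.0105,0,0],[1,-0.237,-0.0105,0,0]]}'
python3 - <<'E'
from h import *
snapshot("top");go(.442,-.102,.124)
E
```

```text
t: 17.68
tool_pos: [0.4514, 0.1337, 0.3049]
ee_rot: [0.707, 0.707, -0.0, 0.0]
contact_force: [0.7, 0.0, -1.1]
finger_gap: 0.0374
finger_force: 33.2
t: 18.6
tool_pos: [0.4413, -0.1021, 0.3048]
ee_rot: [0.708, 0.707, -0.0, -0.0]
contact_force: [-0.1, 0.1, -1.3]
finger_gap: 0.0376
finger_force: 33.2
t 18.65 pos [ 0.4414 -0.1012  0.3049] yaw 89.9 -> shift [-0.0009  0.0007  0.1809] turn -0.1 gap 0.0376 F [ 0.4  0.4 -0.4]
```

```bash
python3 -m crank '{"motion":[[1,0,0,0.015,0],[1,0,0,0.04,0],[1,0,0,0.065,0],[1,0,0,0.09,0],[1,0,0,0.115,0],[1,0,0,0.135,0],[1,0,0,0.152,0],[1,0,0,0.163,0],[1,0,0,0.17,0],[1,0,0,0.174,0],[1,0,0,0.176,0],[1,0,0,0.176,0]]}'
python3 -m crank '{"motion":[[1,0,0,0.001,0],[1,0,0,0.002,0],[1,0,0,0.003,0],[1,0,0,0.0035,0],[1,0,0,0.0035,0]]}'
```

```text
t: 19.65
tool_pos: [0.4417, -0.1007, 0.1294]
ee_rot: [0.707, 0.707, 0.0, -0.0]
contact_force: [0.4, 0.0, -1.9]
finger_gap: 0.0376
finger_force: 33.2
t: 20.07
tool_pos: [0.4416, -0.1012, 0.1259]
ee_rot: [0.707, 0.707, 0.0, 0.0]
contact_force: [0.4, -0.5, -1.6]
finger_gap: 0.0377
finger_force: 33.2
```

```bash
python3 -m crank '{"motion":[[1,0,0,0.001,0],[1,0,0,0.002,0],[1,0,0,0.0025,0],[1,0,0,0.0025,0]]}'
```

```text
t: 20.4
tool_pos: [0.4419, -0.1011, 0.1238]
ee_rot: [0.707, 0.707, 0.0, 0.0]
contact_force: [-1.1, -0.1, 3.8]
finger_gap: 0.0375
finger_force: 34.7
```

```bash
python3 -m crank '{"motion":[[0.5,0,0,0,0],[0.4,0,0,0,0],[0.3,0,0,0,0],[0.2,0,0,0,0],[0.1,0,0,0,0],[0,0,0,0,0],[0,0,0,0,0],[0,0,0,-0.03,0],[0,0,0,-0.065,0],[0,0,0,-0.1,0],[0,0,0,-0.135,0],[0,0,0,-0.165,0]]}'
python3 - <<'E'
from h import *
s=snapshot("top");go(.628,.14,.29)
r=cap(s,"black",(.442,-.101));print(r[:2])
E
```

```text
t: 21.4
tool_pos: [0.4415, -0.1011, 0.2907]
ee_rot: [0.707, 0.707, 0.0, 0.001]
contact_force: [0.1, 0.2, 0.1]
finger_gap: 0.0852
finger_force: 0.0
t 21.45 pos [ 0.4433 -0.1015  0.2956] yaw 90.0 -> shift [0.2414 0.1848 0.0067] turn 0.0 gap 0.0855 F [-0.4 -0.3  3.1]
(array([ 0.4366611 , -0.09173938]), 1.1547465524119882)
```

```bash
python3 -m crank '{"motion":[[0,0.01,0.008,0,0],[0,0.03,0.023,0,0],[0,0.055,0.042,0,0],[0,0.08,0.061,0,0],[0,0.105,0.08,0,0],[0,0.13,0.099,0,0],[0,0.155,0.118,0,0],[0,0.18,0.138,0,0],[0,0.205,0.157,0,0],[0,0.228,0.175,0,0],[0,0.24,0.184,0,0],[0,0.241,0.185,0,0]]}'
python3 - <<'E'
from h import *
t=snapshot("top");t=snapshot("top");st=get_state();s=snapshot("wrist")
go(.628,.195,.130)
T=np.array(s["T_tool_cam"])
def wp(P):
    R=Rn.from_quat(st["ee_rot"]).as_matrix();q=(R.T@(P-np.array(st["tool_pos"])));c=T[:3,:3].T@(q-T[:3,3]);th=np.arctan2(np.hypot(c[0],c[1]),c[2]);a=c[:2]/np.hypot(c[0],c[1])*th*s["fx"];return a+[s["cx"],s["cy"]]
g=wp(np.array([.628,.195,.155]));m=mask(s,"red",g,40);y,x=np.nonzero(m);print(g,x.min(),x.max(),y.min(),y.max())
print(wpt(s,st,((x.min()+x.max())/2,(y.min()+y.max())/2),.15))
cv2.imwrite("pics/m8.png",np.hstack([s["img"][60:360,200:500,::-1],cv2.resize(t["img"][100:300,280:480,::-1],(300,300))]))
E
```

```text
t: 22.45
tool_pos: [0.6278, 0.1425, 0.2866]
ee_rot: [0.706, 0.708, -0.0, -0.001]
contact_force: [0.1, 0.1, -0.9]
finger_gap: 0.0853
finger_force: 0.0
t 22.6 pos [0.6262 0.1397 0.2879] yaw 90.0 -> shift [0.0553 0.002  0.1579] turn 0.0 gap 0.0853 F [ 0.1 -0.9 -0.7]
[318.8757089  129.09226484] 303 343 106 146
[0.63187062 0.1977293  0.15      ]
```

View pics/m8.png

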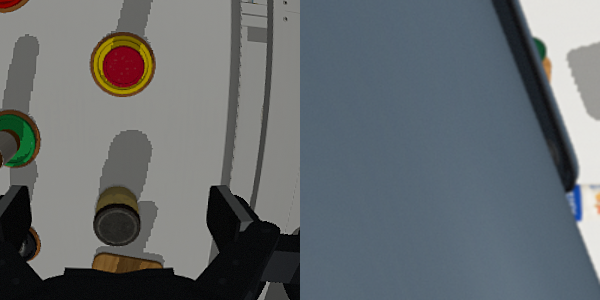

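```bash
python3 -m crank '{"motion":[[0,0.02,0.001,0,0],[0,0.04,0.002,0,0],[0,0.054,0.004,0.005,0],[0,0.0565,0.004,0.025,0],[0,0.0565,0.004,0.05,0],[0,0.0565,0.004,0.075,0],[0,0.0565,0.004,0.1,0],[0,0.0565,0.004,0.122,0],[0,0.0565,0.004,0.14,0],[0,0.0565,0.004,0.152,0],[0,0.0565,0.004,0.158,0],[0,0.0565,0.004,0.158,0]]}'
python3 -m crank '{"motion":[[0.2,0,0,0,0],[0.3,0,0,0,0],[0.4,0,0,0,0],[0.45,0,0,0,0],[0.5,0,0,0,0],[0.55,0,0,0,0],[0.6,0,0,0,0],[0.7,0,0,0,0],[1,0,0,0,0],[1,0,0,0,0],[1,0,0,0,0]]}' 40
python3 -m crank '{"motion":[[1,0,0,-0.01,0],[1,0,0,-0.03,0],[1,0,0,-0.05,0],[1,0,0,-0.06,0],[1,0,0,-0.06,0]]}'
python3 - <<'E'
from h import *
snapshot("top");go(.461,.3215,.19)
E
```

```text
t: 23.6
tool_pos: [0.6295, 0.1956, 0.1291]
ee_rot: [0.707, 0.707, -0.001, -0.001]
contact_force: [-0.5, -1.1, -0.4]
finger_gap: 0.0854
finger_force: 0.0
t: 24.52
tool_pos: [0.6308, 0.1967, 0.1312]
ee_rot: [0.707, 0.707, 0.001, 0.0]
contact_force: [-0.7, 0.5, 5.0]
finger_gap: 0.0372
finger_force: 39.7
t: 24.93
tool_pos: [0.6316, 0.1969, 0.1931]
ee_rot: [0.707, 0.707, 0.002, 0.001]
contact_force: [-0.5, 0.2, -0.6]
finger_gap: 0.0375
finger_force: 40.5
t 24.98 pos [0.631  0.1967 0.1913] yaw 90.0 -> shift [ 0.1249 -0.17    0.0011] turn 0.0 gap 0.0375 F [ 0.5 -0.1 -1.9]
```

```bash
python3 -m crank '{"motion":[[1,0.005,-0.007,0,0],[1,0.017,-0.023,0,0],[1,0.033,-0.045,0,0],[1,0.05,-0.068,0,0],[1,0.067,-0.091,0,0],[1,0.084,-0.114,0,0],[1,0.1,-0.136,0,0],[1,0.114,-0.155,0,0],[1,0.122,-0.167,0,0],[1,0.125,-0.171,0,0],[1,0.125,-0.171,0,0]]}'
python3 - <<'E'
from h import *
snapshot("top");go(.46,.322,.1315)
st=get_state();s=snapshot("wrist");b=regions_of(s,"stand_red")
if b:
    y,x=np.nonzero(b[0]["region"]);print(b[0]["p"],x.min(),x.max(),y.min(),y.max(),wpt(s,st,((x.min()+x.max())/2,y.min()),.003))
E
```

```text
t: 25.9
tool_pos: [0.4584, 0.3218, 0.1898]
ee_rot: [0.706, 0.708, -0.0, -0.0]
contact_force: [0.4, -0.8, -1.7]
finger_gap: 0.0372
finger_force: 40.6
t 25.95 pos [0.4593 0.3214 0.19  ] yaw 90.1 -> shift [0.0006 0.0007 0.0585] turn 0.1 gap 0.0374 F [-0.4  0.6 -1.2]
0.78 278 360 132 200 [0.4612234  0.37044519 0.003     ]
```

```bash
python3 -m crank '{"motion":[[1,0,0,0.01,0],[1,0,0.001,0.025,0],[1,0.001,0.001,0.04,0],[1,0.001,0.001,0.049,0],[1,0.001,0.001,0.054,0],[1,0.001,0.001,0.0555,0],[1,0.001,0.001,0.0555,0],[1,0.001,0.001,0.0555,0]]}'
python3 -m crank '{"motion":[[1,0,0,0.001,0],[1,0,0,0.002,0],[1,0,0,0.0025,0],[1,0,0,0.0025,0]]}'
```

```text
t: 26.72
tool_pos: [0.4608, 0.3225, 0.1353]
ee_rot: [0.707, 0.707, 0.0, 0.0]
contact_force: [0.3, -0.1, -1.6]
finger_gap: 0.0372
finger_force: 40.6
t: 27.05
tool_pos: [0.4604, 0.3225, 0.1325]
ee_rot: [0.707, 0.707, 0.0, -0.0]
contact_force: [0.1, -0.1, -1.9]
finger_gap: 0.0372
finger_force: 40.6
```

```bash
python3 -m crank '{"motion":[[1,0,0,0.001,0],[1,0,0,0.0015,0],[1,0,0,0.0015,0],[1,0,0,0.0015,0]]}'
```

```text
t: 27.38
tool_pos: [0.4605, 0.3225, 0.1312]
ee_rot: [0.707, 0.707, 0.0, 0.0]
contact_force: [-1.1, -0.1, 3.2]
finger_gap: 0.037
finger_force: 41.1
```

Contact. I'll release the red jar, rise, and head for the yellow bottle.

```bash
python3 -m crank '{"motion":[[0.5,0,0,0,0],[0.4,0,0,0,0],[0.3,0,0,0,0],[0.2,0,0,0,0],[0.1,0,0,0,0],[0,0,0,0,0],[0,0,0,0,0],[0,0,0,-0.03,0],[0,0,0,-0.065,0],[0,0,0,-0.1,0],[0,0,0,-0.13,0],[0,0,0,-0.145,0]]}'
python3 -m crank '{"motion":[[0,-0.01,0,0,0],[0,-0.035,0,0,0],[0,-0.065,0,0,0],[0,-0.1,0,0,0],[0,-0.135,0,0,0],[0,-0.17,0,0,0],[0,-0.205,0,0,0],[0,-0.24,0,0,0],[0,-0.27,0,0,0],[0,-0.285,0,0,0],[0,-0.29,0,0,0],[0,-0.29,0,0,0]]}'
cat >> h.py <<'E'
def wcap(col,P,rad=40):
    st=get_state();s=snapshot("wrist");T=np.array(s["T_tool_cam"]);R=Rn.from_quat(st["ee_rot"]).as_matrix()
    c=T[:3,:3].T@(R.T@(np.array(P)-st["tool_pos"])-T[:3,3]);r=np.hypot(c[0],c[1]);g=c[:2]/r*np.arctan2(r,c[2])*s["fx"]+[s["cx"],s["cy"]]
    m=mask(s,col,g,rad);y,x=np.nonzero(m);print(col,g.round(),x.min(),x.max(),y.min(),y.max(),wpt(s,st,((x.min()+x.max())/2,(y.min()+y.max())/2),P[2]).round(4));return s,st
E
python3 - <<'E'
from h import *
snapshot("top");snapshot("top");go(.457,.082,.113);wcap("yellow",(.457,.082,.14))
t=snapshot("top");print(cap(t,"red",(.46,.322))[:2])
E
```

```text
t: 28.38
tool_pos: [0.4611, 0.3229, 0.2799]
ee_rot: [0.707, 0.707, 0.002, 0.0]
contact_force: [-0.2, -0.2, -0.2]
finger_gap: 0.0852
finger_force: 0.0
t: 29.38
tool_pos: [0.4601, 0.0313, 0.2753]
ee_rot: [0.708, 0.706, -0.0, -0.0]
contact_force: [0.4, 0.2, 0.8]
finger_gap: 0.0855
finger_force: 0.0
t 29.48 pos [0.4604 0.0328 0.2754] yaw 90.0 -> shift [ 0.0491 -0.0033  0.1625] turn 0.0 gap 0.0854 F [0.  0.6 0.2]
yellow [313. 135.] 295 335 113 153 [0.4584 0.0837 0.14  ]
(array([0.45593863, 0.31607438]), 1.222155881016887)
```

```bash
python3 -m crank '{"motion":[[0,0.02,-0.001,0,0],[0,0.04,-0.002,0,0],[0,0.05,-0.002,0.005,0],[0,0.0507,-0.002,0.025,0],[0,0.0507,-0.002,0.05,0],[0,0.0507,-0.002,0.075,0],[0,0.0507,-0.002,0.1,0],[0,0.0507,-0.002,0.125,0],[0,0.0507,-0.002,0.144,0],[0,0.0507,-0.002,0.156,0],[0,0.0507,-0.002,0.162,0],[0,0.0507,-0.002,0.162,0]]}'
python3 -m crank '{"motion":[[0.2,0,0,0,0],[0.3,0,0,0,0],[0.4,0,0,0,0],[0.45,0,0,0,0],[0.5,0,0,0,0],[0.55,0,0,0,0],[0.6,0,0,0,0],[0.7,0,0,0,0],[1,0,0,0,0],[1,0,0,0,0],[1,0,0,0,0]]}' 40
python3 -m crank '{"motion":[[1,0,0,-0.01,0],[1,0,0,-0.03,0],[1,0,0,-0.05,0],[1,0,0,-0.06,0],[1,0,0,-0.06,0]]}'
python3 - <<'E'
from h import *
snapshot("top");go(.630,.195,.175)
E
```

```text
t: 30.58
tool_pos: [0.4575, 0.0835, 0.1125]
ee_rot: [0.707, 0.708, -0.001, -0.001]
contact_force: [-0.3, 0.3, -0.0]
finger_gap: 0.0855
finger_force: 0.0
t: 31.5
tool_pos: [0.4587, 0.0832, 0.1144]
ee_rot: [0.707, 0.707, 0.0, 0.0]
contact_force: [-1.5, -0.3, 4.7]
finger_gap: 0.0367
finger_force: 39.5
t: 31.92
tool_pos: [0.4597, 0.0833, 0.1758]
ee_rot: [0.707, 0.707, 0.001, 0.001]
contact_force: [0.9, 0.2, -1.5]
finger_gap: 0.0367
finger_force: 41.0
t 31.97 pos [0.459  0.0832 0.1744] yaw 90.0 -> shift [ 0.1118  0.171  -0.0002] turn 0.0 gap 0.0369 F [-0.4  0.4 -1.7]
```

```bash
python3 -m crank '{"motion":[[1,0.005,0.007,0,0],[1,0.016,0.024,0,0],[1,0.03,0.046,0,0],[1,0.045,0.069,0,0],[1,0.06,0.092,0,0],[1,0.075,0.115,0,0],[1,0.09,0.138,0,0],[1,0.102,0.157,0,0],[1,0.11,0.168,0,0],[1,0.112,0.171,0,0],[1,0.112,0.171,0,0]]}'
python3 - <<'E'
from h import *
snapshot("top");go(.63,.195,.1135)
st=get_state();s=snapshot("wrist");b=regions_of(s,"stand_yellow")
if b:
    y,x=np.nonzero(b[0]["region"]);print(b[0]["p"],x.min(),x.max(),y.min(),y.max(),wpt(s,st,((x.min()+x.max())/2,y.min()),.003))
E
```

```text
t: 32.88
tool_pos: [0.6296, 0.1958, 0.1716]
ee_rot: [0.707, 0.707, -0.001, -0.001]
contact_force: [-1.1, -1.3, -2.7]
finger_gap: 0.0365
finger_force: 40.9
t 32.93 pos [0.6289 0.1952 0.1721] yaw 90.0 -> shift [-0.0002  0.0013  0.0586] turn 0.0 gap 0.0366 F [-0.2  0.  -2. ]
0.8 277 365 136 207 [0.6324629  0.24095771 0.003     ]
```

```bash
python3 -m crank '{"motion":[[1,0,0,0.01,0],[1,0,0.001,0.025,0],[1,0,0.001,0.04,0],[1,0,0.001,0.049,0],[1,0,0.001,0.054,0],[1,0,0.001,0.056,0],[1,0,0.001,0.0565,0],[1,0,0.001,0.0565,0]]}'
python3 -m crank '{"motion":[[1,0,0,0.001,0],[1,0,0,0.002,0],[1,0,0,0.0025,0],[1,0,0,0.0025,0]]}'
```

```text
t: 33.7
tool_pos: [0.6307, 0.1952, 0.1179]
ee_rot: [0.707, 0.707, 0.0, 0.0]
contact_force: [-0.1, 0.1, -2.3]
finger_gap: 0.037
finger_force: 41.0
t: 34.03
tool_pos: [0.6305, 0.1952, 0.1149]
ee_rot: [0.707, 0.707, 0.0, -0.0]
contact_force: [-0.5, -0.1, -2.2]
finger_gap: 0.0367
finger_force: 41.0
```

```bash
python3 -m crank '{"motion":[[1,0,0,0.001,0],[1,0,0,0.0015,0],[1,0,0,0.002,0],[1,0,0,0.002,0]]}'
```

```text
t: 34.37
tool_pos: [0.6308, 0.1955, 0.1145]
ee_rot: [0.707, 0.707, 0.001, 0.0]
contact_force: [-2.8, -0.6, 8.6]
finger_gap: 0.0366
finger_force: 42.0
```

```bash
python3 -m crank '{"motion":[[0.5,0,0,0,0],[0.4,0,0,0,0],[0.3,0,0,0,0],[0.2,0,0,0,0],[0.1,0,0,0,0],[0,0,0,0,0],[0,0,0,0,0],[0,0,0,-0.03,0],[0,0,0,-0.065,0],[0,0,0,-0.1,0],[0,0,0,-0.135,0],[0,0,0,-0.165,0]]}'
python3 -m crank '{"motion":[[0,-0.01,0,0,0],[0,-0.035,0,0,0],[0,-0.065,0,0,0],[0,-0.1,0,0,0],[0,-0.135,0,0,0],[0,-0.17,0,0,0],[0,-0.205,0,0,0],[0,-0.24,0,0,0],[0,-0.275,0,0,0],[0,-0.31,0,0,0],[0,-0.335,0,0,0],[0,-0.345,0,0,0]]}'
python3 -m crank '{"motion":[[0,-0.01,0,0,0],[0,-0.03,0,0,0],[0,-0.045,0,0,0],[0,-0.05,0,0,0],[0,-0.05,0,0,0]]}'
python3 - <<'E'
from h import *
snapshot("top");snapshot("top");go(.63,-.193,.136);wcap("green",(.63,-.193,.155))
E
```

```text
t: 35.37
tool_pos: [0.6304, 0.1952, 0.2804]
ee_rot: [0.707, 0.707, 0.001, 0.0]
contact_force: [0.7, 0.4, 0.5]
finger_gap: 0.0851
finger_force: 0.0
t: 36.37
tool_pos: [0.6302, -0.1534, 0.2774]
ee_rot: [0.708, 0.706, -0.0, 0.0]
contact_force: [-0.7, 0.3, -0.3]
finger_gap: 0.0854
finger_force: 0.0
t: 36.78
tool_pos: [0.6307, -0.2004, 0.2775]
ee_rot: [0.707, 0.707, -0.0, -0.0]
contact_force: [0.3, 0.4, -0.0]
finger_gap: 0.0854
finger_force: 0.0
t 36.88 pos [ 0.6307 -0.1991  0.2777] yaw 90.0 -> shift [ 0.006  -0.0007  0.1417] turn 0.0 gap 0.0854 F [-0.2  0.2 -0.1]
green [316. 183.] 298 339 160 202 [ 0.6321 -0.1915  0.155 ]
```

```bash
python3 -m crank '{"motion":[[0,0.006,0.0005,0,0],[0,0.0065,0.0005,0.005,0],[0,0.0065,0.0005,0.02,0],[0,0.0065,0.0005,0.04,0],[0,0.0065,0.0005,0.06,0],[0,0.0065,0.0005,0.08,0],[0,0.0065,0.0005,0.1,0],[0,0.0065,0.0005,0.118,0],[0,0.0065,0.0005,0.131,0],[0,0.0065,0.0005,0.138,0],[0,0.0065,0.0005,0.141,0],[0,0.0065,0.0005,0.141,0]]}'
python3 -m crank '{"motion":[[0.2,0,0,0,0],[0.3,0,0,0,0],[0.4,0,0,0,0],[0.45,0,0,0,0],[0.5,0,0,0,0],[0.55,0,0,0,0],[0.6,0,0,0,0],[0.7,0,0,0,0],[1,0,0,0,0],[1,0,0,0,0],[1,0,0,0,0]]}' 40
python3 -m crank '{"motion":[[1,0,0,-0.01,0],[1,0,0,-0.03,0],[1,0,0,-0.06,0],[1,0,0,-0.09,0],[1,0,0,-0.12,0],[1,0,0,-0.15,0],[1,0,0,-0.165,0],[1,0,0,-0.17,0],[1,0,0,-0.17,0]]}'
python3 - <<'E'
from h import *
snapshot("top");go(.461,.085,.305)
E
```

```text
t: 37.93
tool_pos: [0.631, -0.1928, 0.1365]
ee_rot: [0.707, 0.707, -0.0, -0.0]
contact_force: [0.5, -0.3, -0.3]
finger_gap: 0.0852
finger_force: 0.0
t: 38.85
tool_pos: [0.6313, -0.1934, 0.1374]
ee_rot: [0.707, 0.707, 0.0, 0.0]
contact_force: [-1.5, -0.7, 5.6]
finger_gap: 0.0366
finger_force: 40.4
t: 39.6
tool_pos: [0.6316, -0.1934, 0.3079]
ee_rot: [0.707, 0.707, 0.001, 0.001]
contact_force: [-0.5, -0.1, -1.0]
finger_gap: 0.0362
finger_force: 40.5
t 39.65 pos [ 0.6312 -0.1933  0.3063] yaw 90.0 -> shift [ 0.2784 -0.1701  0.0014] turn 0.0 gap 0.0367 F [ 0.7 -0.6 -1.5]
```

```bash
python3 -m crank '{"motion":[[1,0.01,-0.006,0,0],[1,0.033,-0.02,0,0],[1,0.063,-0.039,0,0],[1,0.094,-0.058,0,0],[1,0.125,-0.077,0,0],[1,0.156,-0.096,0,0],[1,0.187,-0.115,0,0],[1,0.218,-0.134,0,0],[1,0.245,-0.151,0,0],[1,0.266,-0.164,0,0],[1,0.2765,-0.1705,0,0],[1,0.2776,-0.171,0,0]]}'
python3 - <<'E'
from h import *
snapshot("top");snapshot("top");go(.46,.0843,.1315)
st=get_state();s=snapshot("wrist");b=regions_of(s,"stand_green")
if b:
    y,x=np.nonzero(b[0]["region"]);print(b[0]["p"],x.min(),x.max(),y.min(),y.max(),wpt(s,st,((x.min()+x.max())/2,y.min()),.003))
E
```

```text
t: 40.65
tool_pos: [0.4582, 0.0857, 0.3058]
ee_rot: [0.706, 0.708, -0.001, -0.001]
contact_force: [0.6, -0.4, -1.9]
finger_gap: 0.0366
finger_force: 40.6
t 40.75 pos [0.4598 0.0842 0.306 ] yaw 90.1 -> shift [0.0002 0.0004 0.1745] turn 0.1 gap 0.0362 F [ 0.4  0.7 -2.4]
0.67 289 350 129 180 [0.46238334 0.1315949  0.003     ]
```

```bash
python3 -m crank '{"motion":[[1,0,0.001,0.015,0],[1,0,0.001,0.04,0],[1,0,0.001,0.065,0],[1,0,0.001,0.09,0],[1,0,0.001,0.115,0],[1,0,0.001,0.135,0],[1,0,0.001,0.15,0],[1,0,0.001,0.16,0],[1,0,0.001,0.167,0],[1,0,0.001,0.17,0],[1,0,0.001,0.171,0],[1,0,0.001,0.171,0]]}'
python3 -m crank '{"motion":[[1,0,0,0.001,0],[1,0,0,0.002,0],[1,0,0,0.002,0],[1,0,0,0.002,0]]}'
```

```text
t: 41.85
tool_pos: [0.4614, 0.0839, 0.136]
ee_rot: [0.707, 0.707, 0.0, 0.0]
contact_force: [0.2, -0.2, -1.1]
finger_gap: 0.0364
finger_force: 40.6
t: 42.18
tool_pos: [0.4611, 0.0843, 0.1341]
ee_rot: [0.707, 0.707, 0.0, 0.0]
contact_force: [-0.0, 0.2, -1.1]
finger_gap: 0.0366
finger_force: 40.6
```

```bash
python3 -m crank '{"motion":[[1,0,0,0.001,0],[1,0,0,0.002,0],[1,0,0,0.0025,0],[1,0,0,0.0025,0]]}'
```

```text
t: 42.52
tool_pos: [0.461, 0.0843, 0.1314]
ee_rot: [0.707, 0.707, 0.0, 0.0]
contact_force: [-0.2, -0.1, -1.2]
finger_gap: 0.0362
finger_force: 40.8
```

```bash
python3 -m crank '{"motion":[[1,0,0,0.0007,0],[1,0,0,0.0015,0],[1,0,0,0.0015,0],[1,0,0,0.0015,0]]}'
```

```text
t: 42.85
tool_pos: [0.4615, 0.0844, 0.1313]
ee_rot: [0.707, 0.707, 0.001, 0.001]
contact_force: [-4.4, -0.4, 15.2]
finger_gap: 0.0364
finger_force: 42.6
```

Contact at the expected height. I'll release, rise and move the arm clear, then check the scene.

```bash
python3 -m crank '{"motion":[[0.5,0,0,-0.0005,0],[0.4,0,0,-0.0005,0],[0.3,0,0,0,0],[0.2,0,0,0,0],[0.1,0,0,0,0],[0,0,0,0,0],[0,0,0,0,0],[0,0,0,-0.03,0],[0,0,0,-0.065,0],[0,0,0,-0.1,0],[0,0,0,-0.13,0],[0,0,0,-0.15,0]]}'
python3 -m crank '{"motion":[[0,-0.01,-0.003,-0.005,0],[0,-0.035,-0.01,-0.01,0],[0,-0.07,-0.018,-0.015,0],[0,-0.105,-0.027,-0.015,0],[0,-0.14,-0.036,-0.015,0],[0,-0.175,-0.045,-0.015,0],[0,-0.21,-0.054,-0.015,0],[0,-0.245,-0.063,-0.015,0],[0,-0.28,-0.072,-0.015,0],[0,-0.315,-0.08,-0.015,0],[0,-0.34,-0.085,-0.015,0],[0,-0.35,-0.085,-0.015,0]]}'
python3 - <<'E'
from h import *
a=snapshot("top");b=snapshot("scene");print(get_state()["t"])
cv2.imwrite("pics/end.png",np.hstack([cv2.resize(a["img"][120:300,140:440,::-1],(400,240)),cv2.resize(b["img"][120:300,180:430,::-1],(333,240))]))
E
```

```text
t: 43.85
tool_pos: [0.4615, 0.0843, 0.2829]
ee_rot: [0.707, 0.707, 0.001, 0.001]
contact_force: [0.1, 0.4, -0.5]
finger_gap: 0.0853
finger_force: 0.0
t: 44.85
tool_pos: [0.3745, -0.2687, 0.2938]
ee_rot: [0.708, 0.706, -0.0, -0.001]
contact_force: [0.2, 0.2, 0.1]
finger_gap: 0.0852
finger_force: 0.0
44.95
```

View pics/end.png

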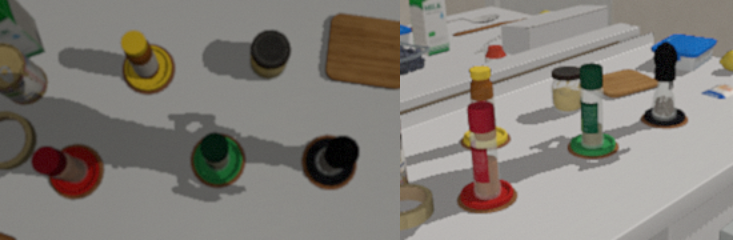

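The final picture shows all four seasonings upright in the stands of their own colour: yellow at (150,65), red (75,170), green (217,158) and black (330,160) in the left half. The board is empty and the mayonnaise jar has not moved.

```bash
python3 -c "
from workcell import *
print(finish_job())"
```

```text
the job is handed in; nothing more can be done
None
```

The job is handed in at about 45 s: all four seasonings stand upright in the stands of their own colour, the mayonnaise jar was left alone, and nothing fell; the first grasp of the mill slipped off its head, but it stayed standing and a lower grasp held.

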